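# Seal the row of sample jars with a fingertip

## Robot

A 6-joint arm with a two-finger parallel gripper is mounted at the origin on the work surface. World frame = base frame: x ahead of the robot, y to its left, z up, the work surface at z = 0. Lengths are in m, angles in rad, forces in N, time in s.
With the tool pointing down it reaches from about 0.35 to 0.775 m from the base axis. Payload 5.5 kg.
Tool frame: the origin (TCP) lies on the centre line of the jaws, within the pads' length; the fingertips stand 11 mm ahead of it and the grasp point (between the pads) lies 8 mm behind it; z points along the fingers, y is the line along which they close (so a half turn about z gives the same grasp; the last joint's range is limited). The gripper opens to 85 mm and grips with 20 to 120 N. Pads are 22 mm wide; open, the fingers measure 114 mm over their backs; the gripper's body (76 mm by 85 mm) begins 54 mm behind the grasp point. The pads swing forward as they close: fully open they stand 13 mm farther back than shut.
Start: joints at [0.967, 0.313, 0.046, 1.304, 0, 1.431], TCP at [0.257, 0.514, 0.242] pointing down, gripper open.
Joint ranges: [-2.76, 2.76], [-0.86, 1.69], [-1.03, 1.26], [-2.2, 2.34], [-1.47, 1.5], [-3.14, 3.14]. Speed limits (rad/s): [2.57, 2.57, 3.14, 3.14, 3.14, 3.14].

## Interface

Orientations are given as a unit quaternion [w, x, y, z].
In Python, from workcell import env, viewer, order, models gives the robot as it stands.
- The arm moves only by the tool drive_tool, never from a script. Its argument "series" is a list that holds one entry, the list of rows, each a list of 6 numbers: the shift along the tool's x, y, z each as a share of 120 mm, from -1 to 1, then the turn, a rotation vector about the tool's x, y, z each as a share of 180 degrees, from -1 to 1. A call has 1 to 20 rows; each row shifts and turns the commanded pose from where the row before left it, along the tool's axes as they then stand; what a row does not reach is not made up. A row lasts 1/8 s, in which the tool goes at most 62.5 mm and 10.7 degrees, less where a joint would pass 70% of its speed; a pose out of reach is approached as far as the arm can. A call with a number of a shift or a turn outside -1 to 1 is refused whole. A call with a gripper value outside its range is refused whole. "jaw" is the opening, from -1 (shut) to 1 (fully open), set as the call begins (left out, the last holds). The fingers move at their own pace and stop on an object; "grip_force" is the grip in N (left out, the last holds). Time passes only in rows, so rows that do not move let the fingers close. It gives the time, the measured TCP pose, the force, the opening and the grip force at its end, in the units of the state.
- env.get_state(): the state, without advancing time (a new reading comes with each control period).
- viewer.read_camera(name): name is "scene" or "top" or "wrist"; returns the picture (420x560x3 uint8, red, green, blue); there is no depth.
- viewer.camera_info(name): a dict with "intrinsics" (3x3 intrinsics, pixels), "D" ([k1, k2, p1, p2, k3] as OpenCV has them; the pictures are not rectified), "R" (3x3) and "t" (3): a world point X has camera coordinates R X + t; the wrist camera has in their place "T_tool_cam" (4x4, takes a point from camera to tool coordinates, whose origin is the TCP and whose axes are the flange's). Camera axes: x right, y down, z forward; pixel columns grow to the right and rows downward; lengths in m; the calibration is good to about 2 mm. A picture is of the moment at which its call begins: read the wrist's pose just before it. camera_info takes no time and is no camera call.
- order.hand_in(): hands the job in; it is judged then, once.
Trained networks look in the newest picture that a camera, given by its name, has taken for a name from the list of things; names that differ only in an ending like _2 or _b are one class to them, and where a whole thing is asked for, a point or a joint stands for the part that bears it (a point fixed in the world has none). Each returns a list of dicts, best first, with "score" (0 to 1); they miss things now and then, are a little off and sometimes report something else, mostly with a low value. They report only what shows in the picture. A call takes as long as a camera call.
- models.silhouettes(label, camera): "region" (420x560 bool, what is visible of it) and "location" ([column, row] in pixels, amid what is visible of it).
The state is a dict: "clock": time; "joint_pos": joint angles; "qvel": joint speeds; "tau": joint torques, N m; "tcp_pos": TCP position; "orientation": TCP orientation; "wrist_force": force on the tool from outside, world axes, zero at the start; "ft_torque": the same for the moment, N m; "finger_gap": finger opening in m; "grip_force": force on a finger pad.
Only numpy, scipy, OpenCV 4.12 (cv2) and the standard library are available. Lean on these libraries where they do the work, as an engineer would, in place of code of your own. Each camera call takes 0.05 s, during which the arm holds its last target. There are 200 camera calls.

## Task

Run the shut fingertips lightly along the curved row of sample jars, starting at the blue lid and going jar by jar to the white lid at the other end, so that each push-in lid in turn is pressed fully home. Stay close to the row until the last lid is down, do not press hard, and do not pick up, shove or lift the tray or anything around it; finish clear of everything.

Things in the scene. Friction and masses are not known exactly. Their poses are not given: they have to be found in the camera images.
- tray: loose grey plastic tray, 130 x 260 mm, rim 18 mm high, 2.2 to 3 kg with five captive amber jars (40 mm diameter, mouths 49 mm above the bench). Any yaw. Origin: centre of its underside; own y along its length towards the blue lid, z up. Jars at own (x, y) in mm, lid0 to lid4: (-15, 94), (7, 49), (15, 0), (7, -49), (-15, -94): an arc, 50 mm apart.
- lid0 (a joint): the blue lid at the first end of the row: how far it has been pushed down, m; 0 = standing proud (starts at 0 to 0.0015), 0.005 = fully home against a stop. Slides straight down only, needs about 3 N, has no spring and stays where it is left. The jar below stands on a soft pad: pushed with 5 to 15 N it sinks up to 4 mm more, then springs back.
- lid0_top (a point): centre of the flat top of lid0 (the blue lid at the first end of the row). Lid: slick (friction about 0.25) shallow cone 36 mm across, 8 mm high, 9 mm flat top, sides sloping 29 degrees: a fingertip sliding across it at home height pushes it down. Top 62 mm above the bench when proud, 57 mm when fully home.
- lid1 (a joint): white lid, second in the row: how far it has been pushed down, m; 0 = standing proud (starts at 0 to 0.0015), 0.005 = fully home against a stop. Slides straight down only, needs about 3 N, has no spring and stays where it is left. The jar below stands on a soft pad: pushed with 5 to 15 N it sinks up to 4 mm more, then springs back.
- lid1_top (a point): centre of the flat top of lid1 (white lid, second in the row). Lid: slick (friction about 0.25) shallow cone 36 mm across, 8 mm high, 9 mm flat top, sides sloping 29 degrees: a fingertip sliding across it at home height pushes it down. Top 62 mm above the bench when proud, 57 mm when fully home.
- lid2 (a joint): white lid, third (middle): how far it has been pushed down, m; 0 = standing proud (starts at 0 to 0.0015), 0.005 = fully home against a stop. Slides straight down only, needs about 3 N, has no spring and stays where it is left. The jar below stands on a soft pad: pushed with 5 to 15 N it sinks up to 4 mm more, then springs back.
- lid2_top (a point): centre of the flat top of lid2 (white lid, third (middle)). Lid: slick (friction about 0.25) shallow cone 36 mm across, 8 mm high, 9 mm flat top, sides sloping 29 degrees: a fingertip sliding across it at home height pushes it down. Top 62 mm above the bench when proud, 57 mm when fully home.
- lid3 (a joint): white lid, fourth: how far it has been pushed down, m; 0 = standing proud (starts at 0 to 0.0015), 0.005 = fully home against a stop. Slides straight down only, needs about 3 N, has no spring and stays where it is left. The jar below stands on a soft pad: pushed with 5 to 15 N it sinks up to 4 mm more, then springs back.
- lid3_top (a point): centre of the flat top of lid3 (white lid, fourth). Lid: slick (friction about 0.25) shallow cone 36 mm across, 8 mm high, 9 mm flat top, sides sloping 29 degrees: a fingertip sliding across it at home height pushes it down. Top 62 mm above the bench when proud, 57 mm when fully home.
- lid4 (a joint): white lid, the last, at the end far from the blue one: how far it has been pushed down, m; 0 = standing proud (starts at 0 to 0.0015), 0.005 = fully home against a stop. Slides straight down only, needs about 3 N, has no spring and stays where it is left. The jar below stands on a soft pad: pushed with 5 to 15 N it sinks up to 4 mm more, then springs back.
- lid4_top (a point): centre of the flat top of lid4 (white lid, the last, at the end far from the blue one). Lid: slick (friction about 0.25) shallow cone 36 mm across, 8 mm high, 9 mm flat top, sides sloping 29 degrees: a fingertip sliding across it at home height pushes it down. Top 62 mm above the bench when proud, 57 mm when fully home.
- vial: small loose clear vial, black cap, 22 mm diameter, 45 mm tall, standing on the tray floor on the inner side of the curve; leave alone. Origin: centre of underside.
- reagent: loose clear plastic bottle, orange cap, 56 mm diameter, 95 mm tall, on the bench beside the tray; leave alone. Origin: centre of underside.
- beaker: loose glass beaker, 60 mm across, 70 mm tall, on the bench beside the tray; leave alone. Origin: centre of underside.
- spatula: loose flat steel spatula, 135 mm long, 9 to 14 mm wide, 6 mm thick, lying on the bench beside the tray; leave alone. Origin: on its underside, 60 mm from the narrow end; x along it to the wide end.

How it is judged:
On the way, in this order (a step that is already met when the one before it is completed fails the run):
1. blue (first) lid pressed home (value of joint lid0 above 0.0035 m), for 0.05 s.
2. second lid pressed home (value of joint lid1 above 0.0035 m), for 0.05 s.
3. third lid pressed home (value of joint lid2 above 0.0035 m), for 0.05 s.
4. fourth lid pressed home (value of joint lid3 above 0.0035 m), for 0.05 s.
5. last lid pressed home (value of joint lid4 above 0.0035 m), for 0.05 s.
At the end, for the whole second after the job is handed in: All five lids are pushed at least 3.5 mm of their 5 mm travel; the tray stands flat, at rest, and it, the vial, the bottle, the beaker and the spatula are each within 20 mm of where they began (value of joint each of lid0, lid1, lid2, lid3, lid4 above 0.0035 m and distance of each of vial, reagent, beaker, spatula, tray from where it was at the start of the episode below 0.02 m and angle between tray's own z axis and vertical below 0.05 rad and linear speed of tray below 0.01 m/s); the robot touches nothing.
It fails at once if the robot presses or pushes on the tray, jars or lids with more than 35 N (contact force between any of the arm, the fingers and tray above 35 N).
It fails at once if the fingertips rise more than about 45 mm above the lids after the blue lid is home and before the last lid is (value of joint lid0 above 0.0035 m and not (value of joint lid4 above 0.0035 m) and z of the grasp point in the frame of tray above 0.121 m).
It fails at once if the tray is lifted, tipped or shoved more than 20 mm (distance of tray from where it was at the start of the episode above 0.02 m or height (world z) of tray above 0.01 m or angle between tray's own z axis and vertical above 0.1 rad).
It fails at once if the vial, bottle, beaker or spatula is moved more than 20 mm or lifted (distance of any of vial, reagent, beaker, spatula from where it was at the start of the episode above 0.02 m).
It also fails if it takes over 48 s, if anything falls off the work surface, if the arm or the gripper's body presses on something with over 40 N, if the wrist force passes 120 N, or if a joint passes its speed limit or range.

## Working session

There is one attempt and no reset: what is moved stays moved. The work goes in short steps, Python scripts to look and compute and a tool call to move; the robot and the scene stay as the last step left them, time stands still between calls to the robot, and variables do not carry over. Pictures are saved under pics/ and viewed, at most 10 in all, crops included, and the job is handed in when it is done.

Besides the shell and the picture viewer there is one more tool, called after "Emit:" by a JSON object that holds its "name" and its "arguments". drive_tool: Moves the arm, as the interface text tells. Its arguments: {"type":"object","properties":{"series":{"type":"array"},"jaw":{"type":"number"},"grip_force":{"type":"number"}},"required":["series"]}

```bash
mkdir -p pics; python3 - <<'E'
from workcell import env, viewer, order, models
import cv2, numpy as np
s=env.get_state(); print({k:np.round(s[k],3) for k in ('clock','tcp_pos','orientation','wrist_force','finger_gap')})
a=viewer.read_camera("top"); 
for n in ["tray","lid0_top","lid1_top","lid2_top","lid3_top","lid4_top","vial","reagent","beaker","spatula"]:
    r=models.silhouettes(n,"top"); print(n,[(round(float(d["score"]),2),np.round(d["location"],1).tolist(),int(d["region"].sum())) for d in r[:5]])
cv2.imwrite("pics/top.png",a[:,:,::-1])
b=viewer.read_camera("scene"); cv2.imwrite("pics/scene.png",b[:,:,::-1])
for c in ("top","scene","wrist"): print(c,viewer.camera_info(c))
E
```

```text
{'clock': np.float64(0.0), 'tcp_pos': array([0.257, 0.514, 0.241]), 'orientation': array([-0.   ,  0.23 ,  0.973, -0.001]), 'wrist_force': array([-0.275, -0.11 ,  0.216]), 'finger_gap': np.float64(0.085)}
tray [(0.73, [312.1, 199.9], 12709)]
lid0_top [(0.92, [253.2, 221.5], 409)]
lid1_top [(0.9, [281.9, 203.0], 407), (0.41, [258.5, 134.8], 1205)]
lid2_top [(0.89, [309.7, 190.2], 405), (0.5, [307.4, 227.3], 146)]
lid3_top [(0.58, [339.8, 182.7], 409), (0.36, [310.6, 226.9], 153)]
lid4_top [(0.91, [374.9, 196.5], 408), (0.39, [306.5, 227.5], 147)]
vial [(0.56, [310.3, 226.2], 151)]
reagent [(0.69, [259.9, 133.6], 1227)]
beaker [(0.93, [287.4, 289.9], 1275), (0.66, [310.7, 202.2], 12632)]
spatula [(0.83, [377.8, 256.0], 546)]
top {'intrinsics': array([[436.14420823,   0.        , 275.10702527],
       [  0.        , 436.14420823, 205.69131023],
       [  0.        ,   0.        ,   1.        ]]), 'D': array([-0.09523682,  0.        ,  0.        ,  0.        ,  0.        ]), 'R': array([[ 2.19996809e-02, -9.99750878e-01,  3.76776513e-03],
       [-9.89239086e-01, -2.23133086e-02, -1.4459
[... 492 characters left out ...]
768813,  0.54274934, -0.64522448]]), 't': array([-0.43972917, -0.20906437,  1.05471522])}
wrist {'intrinsics': array([[376.71070866,   0.        , 280.22176425],
       [  0.        , 376.71070866, 214.28219872],
       [  0.        ,   0.        ,   1.        ]]), 'D': array([-0.00586757,  0.        ,  0.        ,  0.        ,  0.        ]), 'T_tool_cam': array([[ 1.07461695e-05, -9.59945170e-01, -2.80187920e-01,
         7.26968607e-02],
       [ 9.99999905e-01, -1.11738572e-04,  4.21178296e-04,
         3.97347797e-04],
       [-4.35615869e-04, -2.80187898e-01,  9.59945078e-01,
        -1.30756182e-01],
       [ 0.00000000e+00,  0.00000000e+00,  0.00000000e+00,
         1.00000000e+00]])}
```

```bash
cat > h.py <<'E'
import numpy as np, cv2
from workcell import env, viewer, order, models
def ray(px,z,cam="top"):
    c=viewer.camera_info(cam); u=cv2.undistortPoints(np.array(px,float).reshape(-1,1,2),c["intrinsics"],c["D"]).reshape(-1,2)
    d=np.c_[u,np.ones(len(u))]@c["R"]; o=-c["R"].T@c["t"]
    return o+d*((z-o[2])/d[:,2])[:,None]
def fit(m,P):  # planar rigid fit P = R m + t
    a=m-m.mean(0); b=P-P.mean(0); th=np.arctan2((a[:,0]*b[:,1]-a[:,1]*b[:,0]).sum(),(a*b).sum())
    R=np.array([[np.cos(th),-np.sin(th)],[np.sin(th),np.cos(th)]]); return th,R,P.mean(0)-R@m.mean(0)
M=np.array([[-15,94],[7,49],[15,0],[7,-49],[-15,-94]])/1000.
E
python3 - <<'E'
from h import *
L=[[253.2,221.5],[281.9,203],[309.7,190.2],[339.8,182.7],[374.9,196.5]]
P=ray(L,0.057)[:,:2]; print(P.round(4)); th,R,t=fit(M,P); print(th,t,((M@R.T+t-P)*1000).round(1))
for n,p,z in [("vial",[310.3,226.2],.04),("reag",[259.9,133.6],.06),("beak",[287.4,289.9],.04),("spat",[377.8,256],0)]: print(n,ray([p],z).round(3))
a=cv2.imread("pics/top.png")[90:350,200:450]; cv2.imwrite("pics/topc.png",cv2.resize(a,None,fx=2.3,fy=2.3,interpolation=cv2.INTER_CUBIC))
E
```

```text
[[ 0.5443  0.0657]
 [ 0.5735  0.023 ]
 [ 0.5942 -0.019 ]
 [ 0.607  -0.065 ]
 [ 0.5868 -0.119 ]]
0.25380443198592056 [ 0.58136347 -0.0227979 ] [[-1.1 -1.3]
 [ 2.3  3.4]
 [ 1.7 -0.1]
 [-6.5 -3.4]
 [ 3.6  1.5]]
vial [[ 0.541 -0.022  0.04 ]]
reag [[0.681 0.059 0.06 ]]
beak [[0.443 0.012 0.04 ]]
spat [[ 0.498 -0.136  0.   ]]
```

View pics/topc.png

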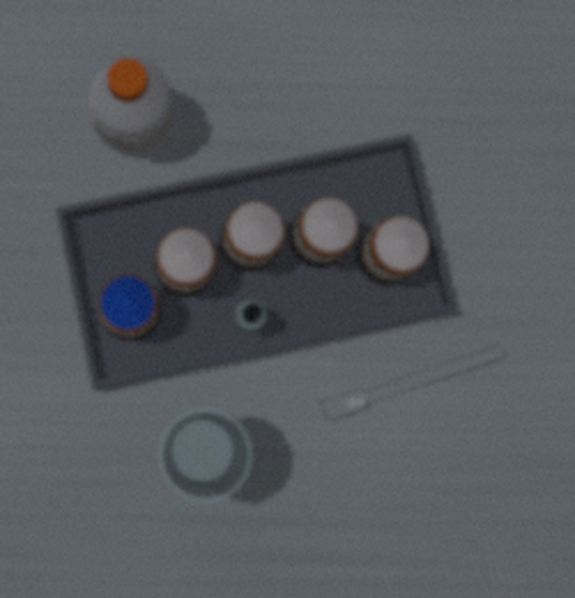

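View pics/scene.png

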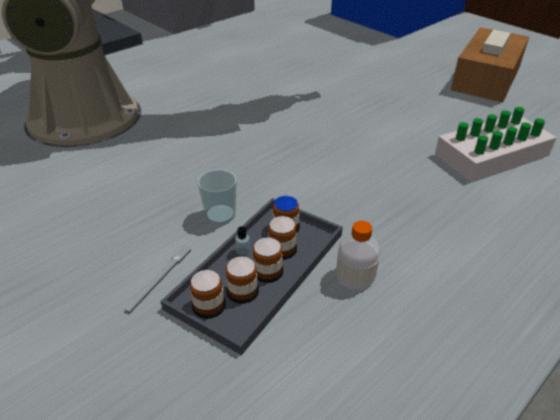

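The top view shows the blue lid at about (256,221) and the white lids at about (280,202), (310,190), (342,189) and (374,196). The network's lid3 is some 6 px off. The scene view shows the same arrangement and clear surroundings. I'll refine the lids by colour in both cameras.

```bash
python3 - <<'E'
from h import *
def blobs(img,seeds,bl):
    hsv=cv2.cvtColor(img,cv2.COLOR_BGR2HSV).astype(int); out=[]
    g=cv2.GaussianBlur(img,(3,3),0).astype(int)
    blue=(g[:,:,0]-g[:,:,2]>60); white=(g[:,:,2]>g[:,:,0]-4)&(g.sum(2)>330 if bl else g.sum(2)>480)
    for i,s in enumerate(seeds):
        m=(blue if i==0 else white).astype(np.uint8)
        yy,xx=np.mgrid[:m.shape[0],:m.shape[1]]; m[(xx-s[0])**2+(yy-s[1])**2>15**2]=0
        n,l,st,c=cv2.connectedComponentsWithStats(m); k=1+np.argmax(st[1:,4]); out.append(c[k]); print(st[k],c[k].round(1))
    return np.array(out)
a=cv2.imread("pics/top.png"); S=[[255.7,221.3],[280.4,201.7],[310.4,190],[342.2,188.7],[374.3,196.1]]
for s in S: print(a[int(s[1]),int(s[0])], end=' ')
c=blobs(a,S,True)
P=ray(c,0.056)[:,:2]; th,R,t=fit(M,P); print(th,t,P.round(4),((M@R.T+t-P)*1000).round(1))
b=cv2.imread("pics/scene.png"); S=[[287,204],[283,225],[267,247],[241,266],[206,280]]
c=blobs(b,S,False); P=ray(c,0.056,"scene")[:,:2]; th,R,t=fit(M,P); print(th,t,P.round(4),((M@R.T+t-P)*1000).round(1))
E
```

```text
[115  50  21] [123 121 125] [125 122 127] [126 122 128] [121 121 123] [245 211  21  21 355] [254.9 221.1]
[270 192  18  19 263] [278.5 201.5]
[301 180  18  20 261] [309.  189.9]
[333 178  19  20 258] [341.1 188.3]
[364 186  19  20 255] [372.5 196.4]
0.23298473109960427 [ 0.58044539 -0.02176728] [[ 0.5451  0.0633]
 [ 0.5758  0.0283]
 [ 0.5948 -0.0179]
 [ 0.5985 -0.0672]
 [ 0.5871 -0.1155]] [[-1.   2.9]
 [ 0.2 -0.7]
 [ 0.3 -0.4]
 [ 0.1 -0.6]
 [ 0.5 -1.2]]
[274 195  24  16 280] [285.5 202.5]
[271 218  23  14 253] [282.  224.3]
[256 239  24  16 300] [267.1 246.4]
[229 258  25  17 345] [240.8 266.1]
[193 271  26  19 383] [205.3 280.1]
0.23643348276682816 [ 0.58617678 -0.0276426 ] [[ 0.5496  0.059 ]
 [ 0.5817  0.0215]
 [ 0.6008 -0.0241]
 [ 0.6048 -0.0735]
 [ 0.593  -0.1213]] [[-0.1  1.2]
 [-0.2  0.2]
 [-0.   0. ]
 [-0.3 -0.1]
 [ 0.6 -1.2]]
```

The two cameras disagree by about 8 mm, so I'll shut the jaws, move over the tray and settle it with the wrist camera.

Emit:
{"name": "drive_tool", "arguments": {"series": [[[-0.354,-0.237,0,0,0,0],[-0.354,-0.237,0,0,0,0],[-0.354,-0.237,0,0,0,0],[-0.354,-0.237,0,0,0,0],[-0.354,-0.237,0,0,0,0],[-0.354,-0.237,0,0,0,0],[-0.354,-0.237,0,0,0,0],[-0.354,-0.237,0,0,0,0],[-0.354,-0.237,0,0,0,0],[-0.354,-0.237,0,0,0,0],[-0.354,-0.237,0,0,0,0],[-0.354,-0.237,0,0,0,0],[0,0,0,0,0,-0.0444],[0,0,0,0,0,-0.0444],[0,0,0,0,0,-0.0444],[0,0,0,0,0,-0.0444],[0,0,0,0,0,-0.0444],[0,0,0,0,0,0],[0,0,0,0,0,0]]], "jaw": -1, "grip_force": 30}}

```text
clock: 2.98
tcp_pos: [0.5605, -0.019, 0.2423]
orientation: [0.0, -0.115, 0.993, 0.0]
wrist_force: [-0.4, 0.8, 0.8]
finger_gap: -0.0001
grip_force: 0.0
```

```bash
cat >> h.py <<'E'
from scipy.spatial.transform import Rotation as Ro
def wray(px,z,s):
    c=viewer.camera_info("wrist"); u=cv2.undistortPoints(np.array(px,float).reshape(-1,1,2),c["intrinsics"],c["D"]).reshape(-1,2)
    q=s["orientation"]; T=np.eye(4); T[:3,:3]=Ro.from_quat([q[1],q[2],q[3],q[0]]).as_matrix(); T[:3,3]=s["tcp_pos"]; T=T@c["T_tool_cam"]
    d=np.c_[u,np.ones(len(u))]@T[:3,:3].T; o=T[:3,3]; return o+d*((z-o[2])/d[:,2])[:,None]
E
python3 - <<'E'
from h import *
s=env.get_state(); print(s["clock"],s["tcp_pos"],s["orientation"],s["wrist_force"],s["finger_gap"],s["joint_pos"])
a=viewer.read_camera("wrist"); cv2.imwrite("pics/w1.png",a[:,:,::-1]); L=[]
for i in range(5):
    r=models.silhouettes(f"lid{i}_top","wrist"); print(i,[(round(float(d["score"]),2),np.round(d["location"],1).tolist(),int(d["region"].sum()),np.argwhere(d["region"]).mean(0)[::-1].round(1)) for d in r[:2]])
    L.append(np.argwhere(r[0]["region"]).mean(0)[::-1] if r else [0,0])
P=wray(L,.056,s)[:,:2]; th,R,t=fit(M,P); print(P.round(4),th,t,((M@R.T+t-P)*1000).round(1))
E
```

```text
2.975 [ 0.56049665 -0.01897157  0.24232983] [ 6.19105665e-05 -1.15431430e-01  9.93315448e-01  4.74450150e-05] [-0.43362724  0.82613198  0.76391586] -0.00014632813609115856 [-1.77037952e-01  2.85382811e-01  7.91112003e-03  1.29323346e+00
  1.26583840e-04 -4.08416592e-01]
0 [(0.71, [377.8, 192.7], 1280, array([375.2, 192.3])), (0.21, [266.3, 224.3], 1176, array([268.3, 225.9]))]
1 [(0.88, [323.5, 216.6], 1237, array([323.2, 217.6]))]
2 [(0.66, [268.4, 223.9], 1212, array([268., 226.])), (0.27, [183.0, 81.4], 1791, array([176.8,  84.8]))]
3 [(0.92, [210.7, 219.2], 1148, array([212.9, 217.5])), (0.36, [375.0, 192.9], 1298, array([375.3, 192.5]))]
4 [(0.94, [161.8, 194.9], 1250, array([160.7, 193.8]))]
[[ 0.5423  0.0624]
 [ 0.5745  0.0246]
 [ 0.5932 -0.0209]
 [ 0.5967 -0.0698]
 [ 0.5859 -0.1175]] 0.2361425181623036 [ 0.57869884 -0.0241975 ] [[-0.1  1.3]
 [-0.5  0.5]
 [ 0.1  0.2]
 [ 0.3 -0.4]
 [ 0.2 -1.6]]
```

View pics/w1.png

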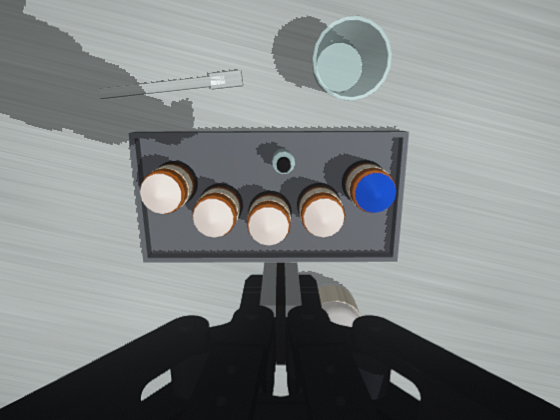

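The wrist view shows all five lids: white at (161,194), (213,218), (268,226) and (323,218), blue at (375,192). The fit is within 1.6 mm and agrees with the top camera. I take the tray at (0.580, -0.0245), yaw 0.2355, so tool y lies along tray +y and tool x along tray -x. Next I approach just outside the blue lid.

Emit:
{"name": "drive_tool", "arguments": {"series": [[[0.032,0.238,0,0,0,0],[0.032,0.238,0,0,0,0],[0.032,0.238,0,0,0,0],[0.032,0.238,0,0,0,0],[0,0,0.26,0,0,0],[0,0,0.26,0,0,0],[0,0,0.26,0,0,0],[0,0,0.26,0,0,0],[0,0,0.26,0,0,0],[0,0,0,0,0,0],[0,0,0,0,0,0]]]}}

```text
clock: 4.65
tcp_pos: [0.5198, 0.0886, 0.0873]
orientation: [0.001, -0.116, 0.993, -0.0]
wrist_force: [0.9, 0.8, 1.3]
finger_gap: 0.0004
grip_force: 0.0
```

```bash
cat > st.py <<'E'
from h import *
th=.2355; R=np.array([[np.cos(th),-np.sin(th)],[np.sin(th),np.cos(th)]]); t=np.array([.580,-.0245])
s=env.get_state(); print(s["clock"],s["tcp_pos"].round(4),s["wrist_force"].round(2),"tip z mm",round((s["tcp_pos"][2]-.011)*1000,1),"tray xy mm",((s["tcp_pos"][:2]-t)@R*1000).round(1))
E
python3 st.py; python3 - <<'E'
from h import *
b=viewer.read_camera("scene")[130:350,130:430]; cv2.imwrite("pics/s2.png",cv2.resize(b[:,:,::-1],None,fx=2.5,fy=2.5))
E
```

```text
4.65 [0.5198 0.0886 0.0873] [0.89 0.78 1.31] tip z mm 76.3 tray xy mm [-32.2 124. ]
```

View pics/s2.png

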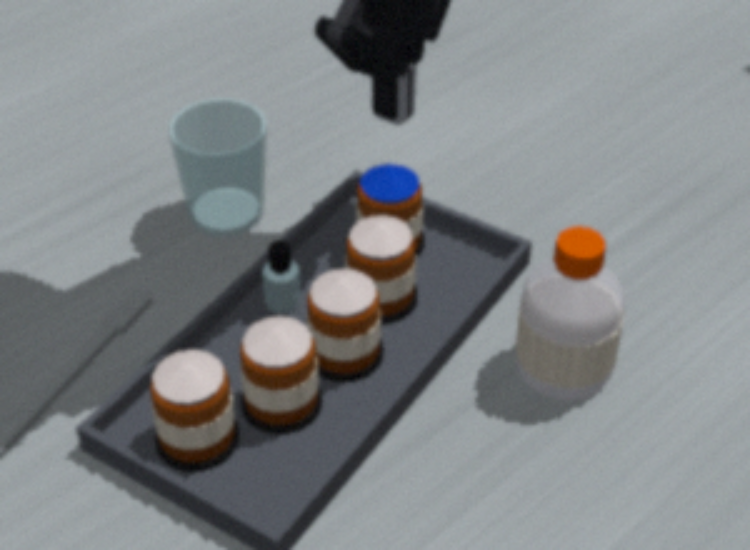

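The shut tips are at crop (394,115), behind the blue lid at (390,184), and nothing else has moved. I'll check how the scene camera projects the known tip, since that gives its offset.

```bash
python3 - <<'E'
from h import *
print(ray([[130+394/2.5,130+116/2.5]],.0763,"scene"), env.get_state()["tcp_pos"])
E
```

```text
[[0.52411157 0.08764379 0.0763    ]] [0.52021551 0.08863449 0.08774118]
```

Emit:
{"name": "drive_tool", "arguments": {"series": [[[0,0,0.05,0,0,0],[0,0,0.05,0,0,0],[0,0,0.05,0,0,0],[0,0,0,0,0,0],[0,0,0,0,0,0],[0,0,0,0,0,0]]]}}

```text
clock: 5.45
tcp_pos: [0.5193, 0.0886, 0.0685]
orientation: [0.0, -0.117, 0.993, 0.0]
wrist_force: [-0.2, -0.8, -0.3]
finger_gap: -0.0002
grip_force: 0.0
```

```bash
python3 st.py; python3 st.py
```

```text
5.45 [0.5193 0.0886 0.0685] [-0.19 -0.81 -0.26] tip z mm 57.5 tray xy mm [-32.6 124.2]
5.45 [0.5193 0.0886 0.0685] [-0.19 -0.81 -0.26] tip z mm 57.5 tray xy mm [-32.6 124.2]
```

Emit:
{"name": "drive_tool", "arguments": {"series": [[[0,0,0.005,0,0,0],[-0.021,-0.036,0,0,0,0],[-0.021,-0.036,0,0,0,0],[-0.021,-0.036,0,0,0,0],[-0.021,-0.036,0,0,0,0],[-0.021,-0.036,0,0,0,0],[-0.021,-0.036,0,0,0,0],[-0.021,-0.036,0,0,0,0],[0,0,0,0,0,0]]]}}

```text
clock: 6.58
tcp_pos: [0.5443, 0.0626, 0.068]
orientation: [0.001, -0.116, 0.993, -0.001]
wrist_force: [-0.0, -0.5, 3.3]
finger_gap: -0.0002
grip_force: 1.9
```

```bash
python3 st.py
```

```text
6.575 [0.5443 0.0626 0.068 ] [-0.02 -0.52  3.31] tip z mm 57.0 tray xy mm [-14.4  93. ]
```

Light contact at 3.3 N. I'll lower by 1 mm for margin and slide on to the second lid.

Emit:
{"name": "drive_tool", "arguments": {"series": [[[0,0,0.008,0,0,0],[0,0,0,0,0,0]]]}}

```text
clock: 6.82
tcp_pos: [0.5442, 0.0626, 0.0673]
orientation: [0.001, -0.116, 0.993, -0.001]
wrist_force: [0.6, -2.1, 5.9]
finger_gap: 0.0
grip_force: 2.8
```

```bash
python3 st.py
```

```text
6.825 [0.5442 0.0626 0.0673] [ 0.6  -2.13  5.93] tip z mm 56.3 tray xy mm [-14.5  93.1]
```

Emit:
{"name": "drive_tool", "arguments": {"series": [[[-0.0223,-0.0458,0,0,0,0],[-0.0223,-0.0458,0,0,0,0],[-0.0223,-0.0458,0,0,0,0],[-0.0223,-0.0458,0,0,0,0],[-0.0223,-0.0458,0,0,0,0],[-0.0223,-0.0458,0,0,0,0],[-0.0223,-0.0458,0,0,0,0],[-0.0223,-0.0458,0,0,0,0],[0,0,0,0,0,0]]]}}

```text
clock: 7.95
tcp_pos: [0.5756, 0.0245, 0.0675]
orientation: [0.001, -0.116, 0.993, -0.001]
wrist_force: [-0.7, -0.3, 5.0]
finger_gap: -0.0001
grip_force: 2.5
```

```bash
python3 st.py; python3 - <<'E'
from h import *
b=viewer.read_camera("scene")[150:330,150:400]; cv2.imwrite("pics/s3.png",cv2.resize(b[:,:,::-1],None,fx=3,fy=3))
E
```

```text
7.95 [0.5756 0.0245 0.0675] [-0.65 -0.25  4.97] tip z mm 56.5 tray xy mm [ 7.2 48.6]
```

View pics/s3.png

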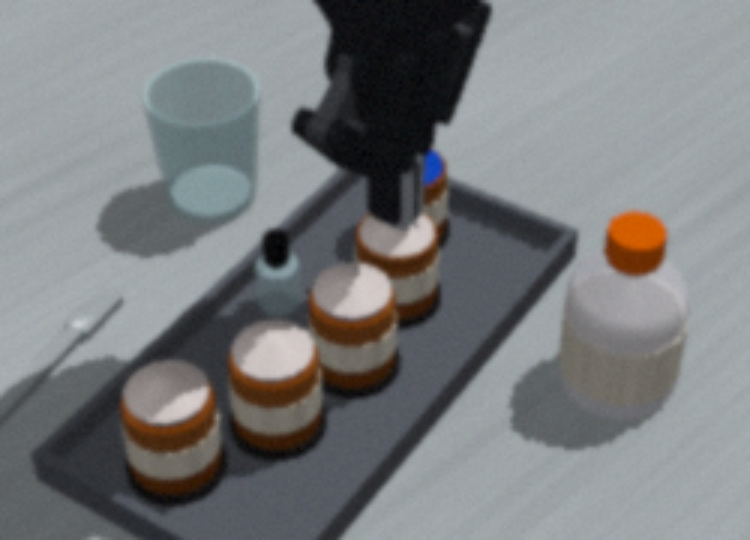

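The tip sits centred on the second lid at crop (397,215), with about 5 N, and the tray has not moved. I'll go on to the third and fourth lids.

Emit:
{"name": "drive_tool", "arguments": {"series": [[[-0.0072,-0.045,0,0,0,0],[-0.0072,-0.045,0,0,0,0],[-0.0072,-0.045,0,0,0,0],[-0.0072,-0.045,0,0,0,0],[-0.0072,-0.045,0,0,0,0],[-0.0072,-0.045,0,0,0,0],[-0.0072,-0.045,0,0,0,0],[-0.0072,-0.045,0,0,0,0],[-0.0072,-0.045,0,0,0,0],[0,0,0,0,0,0]]]}}

```text
clock: 9.25
tcp_pos: [0.5941, -0.0211, 0.0675]
orientation: [0.001, -0.116, 0.993, -0.001]
wrist_force: [-0.6, 0.7, 6.0]
finger_gap: 0.0003
grip_force: 2.5
```

```bash
python3 st.py
```

```text
9.25 [ 0.5941 -0.0211  0.0675] [-0.61  0.72  6.  ] tip z mm 56.5 tray xy mm [14.5  0. ]
```

Emit:
{"name": "drive_tool", "arguments": {"series": [[[0.0074,-0.0454,0,0,0,0],[0.0074,-0.0454,0,0,0,0],[0.0074,-0.0454,0,0,0,0],[0.0074,-0.0454,0,0,0,0],[0.0074,-0.0454,0,0,0,0],[0.0074,-0.0454,0,0,0,0],[0.0074,-0.0454,0,0,0,0],[0.0074,-0.0454,0,0,0,0],[0.0074,-0.0454,0,0,0,0],[0,0,0,0,0,0]]]}}

```text
clock: 10.5
tcp_pos: [0.5975, -0.0707, 0.0675]
orientation: [0.001, -0.116, 0.993, -0.001]
wrist_force: [-0.8, -0.0, 5.1]
finger_gap: 0.0001
grip_force: 2.5
```

```bash
python3 st.py
```

```text
10.5 [ 0.5975 -0.0707  0.0675] [-0.78 -0.    5.07] tip z mm 56.5 tray xy mm [  6.3 -49. ]
```

Emit:
{"name": "drive_tool", "arguments": {"series": [[[0.0222,-0.0469,0,0,0,0],[0.0222,-0.0469,0,0,0,0],[0.0222,-0.0469,0,0,0,0],[0.0222,-0.0469,0,0,0,0],[0.0222,-0.0469,0,0,0,0],[0.0222,-0.0469,0,0,0,0],[0.0222,-0.0469,0,0,0,0],[0.0222,-0.0469,0,0,0,0],[0,0,0,0,0,0],[0,0,0,0,0,0]]]}}

```text
clock: 11.75
tcp_pos: [0.587, -0.1195, 0.0674]
orientation: [0.001, -0.116, 0.993, -0.001]
wrist_force: [-1.0, -1.0, 5.6]
finger_gap: -0.0001
grip_force: 2.6
```

```bash
python3 st.py
```

```text
11.75 [ 0.587  -0.1195  0.0674] [-1.04 -0.97  5.63] tip z mm 56.4 tray xy mm [-15.4 -94.1]
```

Emit:
{"name": "drive_tool", "arguments": {"series": [[[0,0,-0.05,0,0,0],[0,0,-0.2,0,0,0],[0,0,-0.3,0,0,0],[0,0,-0.3,0,0,0],[0,0,-0.3,0,0,0],[0,0,-0.3,0,0,0],[0,0,0,0,0,0],[0,0,0,0,0,0]]]}}

```text
clock: 12.75
tcp_pos: [0.5859, -0.1182, 0.2399]
orientation: [-0.001, -0.117, 0.993, 0.0]
wrist_force: [-0.5, -0.3, 0.8]
finger_gap: 0.0001
grip_force: 0.0
```

```bash
python3 st.py; python3 - <<'E'
from h import *
b=viewer.read_camera("scene")[150:330,150:400]; cv2.imwrite("pics/s4.png",cv2.resize(b[:,:,::-1],None,fx=3,fy=3))
E
```

```text
12.75 [ 0.5859 -0.1182  0.2399] [-0.49 -0.27  0.78] tip z mm 228.9 tray xy mm [-16.1 -92.5]
```

View pics/s4.png

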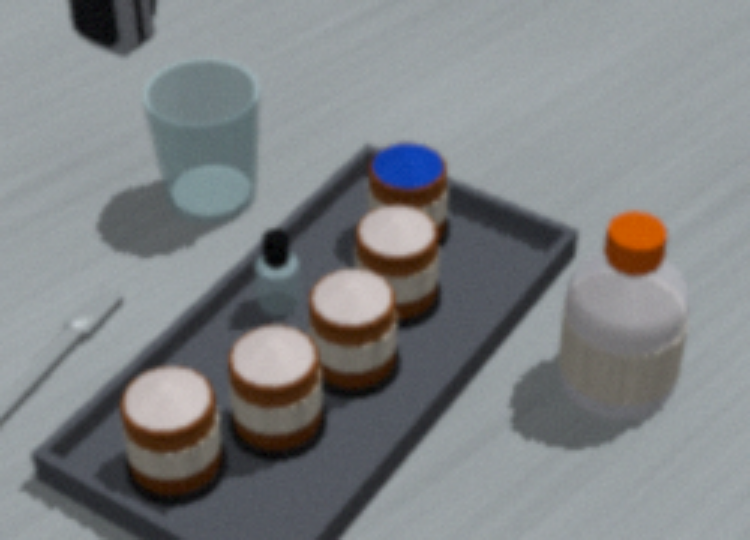

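All five lids sit lower (lid4's top edge went from row 362 to 367), the tray, vial, bottle, beaker and spatula look unmoved, and the gripper is clear.

```bash
python3 -c "
from workcell import order
print(order.hand_in())"
```

```text
the job is handed in; nothing more can be done
None
```

The shut fingertips ran along the row from the blue lid to the last white one at about 5–6 N, and in the last picture all five lids look pressed down with nothing else moved; the arm is clear and the job is handed in, but no verdict came back.

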